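# Slide a round tin along the fence into the covered bay

### The arm

A 6-joint arm with a two-finger parallel gripper is mounted at the origin on a cart in front of the work surface, level with it; the furniture and walls round the work are solid. World frame = base frame: x ahead of the robot, y to its left, z up, the work surface at z = 0. Lengths are in m, angles in rad, forces in N, time in s.
With the tool pointing down it reaches from about 0.425 to 1.125 m from the base axis. Payload 14.9 kg.
Tool frame: the origin (TCP) lies between the finger pads; the fingertips stand 17 mm ahead of it and the grasp point (between the pads) lies 2 mm behind it; z points along the fingers, y is the line along which they close (so a half turn about z gives the same grasp; the last joint's range is limited). The gripper opens to 91 mm and grips with 3 to 60 N. Pads are 32 mm wide; open, the fingers measure 118 mm over their backs; the gripper's body (76 mm by 178 mm) begins 60 mm behind the grasp point.
Start: joints at [1.096, 0.379, 1.734, -0, 1.028, -0.033], TCP at [0.299, 0.633, 0.231] pointing down, gripper open.
Joint ranges: [-2.77, 2.77], [-0.74, 2.19], [0, 2.66], [-1.06, 4.2], [0.31, 2.87], [-3.08, 3.08]. Speed limits (rad/s): [1.89, 1.89, 2.39, 3.14, 3.14, 3.14].

### API

Orientations are given as a unit quaternion [w, x, y, z].
In Python, from workcell import state, read_camera, calibration, job_done gives the robot as it stands.
- The arm moves only by the tool servo_tool, never from a script. Its argument "series" is a list that holds one entry, the list of rows, each a list of 6 numbers: the shift along the tool's x, y, z in mm, then the turn, a rotation vector about the tool's x, y, z in degrees. A call has 1 to 10 rows; each row shifts and turns the commanded pose from where the row before left it, along the tool's axes as they then stand; what a row does not reach is not made up. A row lasts 1/8 s, in which the tool goes at most 62.5 mm and 10.7 degrees, less where a joint would pass 70% of its speed; a pose out of reach is approached as far as the arm can. A call is refused whole if a number of a shift passes 62.5 or a number of a turn 10.7, either way. A call with a gripper value outside its range is refused whole. "fingers" is the finger opening in mm, from 0 to 91.2, set as the call begins (left out, the last holds). The fingers move at their own pace and stop on an object; "squeeze" is the grip in N (left out, the last holds). Time passes only in rows, so rows that do not move let the fingers close. It gives the time, the measured TCP pose, the force, the opening and the grip force at its end, in the units of the state.
- state(): the state, without advancing time (a new reading comes with each control period).
- read_camera(name): name is "scene" or "top" or "wrist"; returns (picture, depth): 384x512x3 uint8, red, green, blue; 384x512 float32, m along the optical axis (not along the pixel's ray), 0 where there is no reading.
- calibration(name): a dict with "K" (3x3 intrinsics, pixels), "dist_coeffs" ([k1, k2, p1, p2, k3] as OpenCV has them; the pictures are not rectified), "rvec" (rotation vector, rad) and "tvec" (3), from world to camera coordinates, as OpenCV has them. Camera axes: x right, y down, z forward; pixel columns grow to the right and rows downward; lengths in m; the calibration is good to about 2 mm. A picture is of the moment at which its call begins: read the wrist's pose just before it. calibration takes no time and is no camera call; for the wrist camera it gives the pose at the moment of the call.
- job_done(): hands the job in; it is judged then, once.
The state is a dict: "t": time; "joint_positions": joint angles; "joint_vel": joint speeds; "joint_torque": joint torques, N m; "eef_pos": TCP position; "eef_rot": TCP orientation; "contact_force": force on the tool from outside, world axes, zero at the start; "wrist_torque": the same for the moment, N m; "gripper_width": finger opening in m; "grasp_force": force on a finger pad.
Only numpy, scipy, OpenCV 4.12 (cv2) and the standard library are available. Lean on these libraries where they do the work, as an engineer would, in place of code of your own. Each camera call takes 0.05 s, during which the arm holds its last target. There are 200 camera calls.

### The job

Push the big round tin up against the aluminium fence, then slide it along the fence, keeping it against the fence, into the hooded bay until it has pushed the stop plunger hidden under the hood all the way in, and leave it there. The stop is set somewhere different each time, so feel for it: a light touch on the plunger is not enough, but do not ram the tin. Keep the tin flat on the bench and leave the tape roll, tape measure and label roll alone.

Things in the scene. Friction and masses are not known exactly. Their poses are not given: they have to be found in the camera images.
- tin_center (a point): Centre (half-way up, 20 mm above the bench) of the loose round tin: plain steel, lidded, 96 mm in diameter, 40 mm high, 0.2 to 0.45 kg, flat on the bench, z up. Too wide to grip; push its side. At the start it stands 25 to 70 mm clear of the fence on the robot's side, near the fence's open (left) end. Sliding it takes 1 to 5 N, starting it up to 9 N; over 40 N would dent it.
- tin: The same tin; origin at the centre of its underside, z up.
- bay: Fixed aluminium fence bar with the hood at its right end. Origin: on the bench, middle of the guiding face. z up; y along the fence to the robot's left (within 0.2 rad); x square to the face, away from the robot. Fence y -200 to +200 mm, 40 mm high, 12 mm thick; guiding face x = 0; the tin runs on the -x side: touching the fence its centre is at x = -48 mm. Push it towards -y.
- mouth (a point): Mouth of the grey sheet hood, axes as the bay: at bay x -48, y -40, z 20 mm. The mouth faces +y. The hood covers bay y -40 to -190 mm, roof underside 48 mm, top 52 mm high; its near wall's inner face is at bay x -114 mm, with a lip flaring out to x -135, y -11 mm. With the plunger fully in, the tin's centre is 18 mm short of to 35 mm past this point along -y: 13 to 66 mm of the tin stick out.
- plunger (a joint): Travel of the plunger of the stop hidden under the hood (m): 0 = out, 0.015 = fully in, at a solid end. The tin's front pushes it towards -y; it resists with about 4 N and stays where left. Its head, 26 mm across, is 20 mm above the bench, in line with the centre of a tin that touches the fence. The stop's place along the fence varies by 53 mm and is not told.
- tape_roll: Bystander: green tape roll lying flat, 93 mm across, 48 mm high, on the robot's side of the hood; origin at the centre of its underside.
- tape_measure: Bystander: yellow and black tape measure, 33 x 79 x 65 mm high, on the robot's side of the fence; origin at the centre of its underside.
- label_roll: Bystander: white label roll, 73 mm across, 36 mm high, behind the fence; origin at the centre of its underside.
Not all that is in view belongs to the job. Leave any red or yellow look-alike of the tin alone.

How it is judged:
By the outcome, as a careful person would: the job done as asked, in the order asked, and still so for the second after the job is handed in, with the robot touching nothing.
It also fails if it takes over 61 s, if anything falls off the work surface, if the arm or the gripper's body presses on something with over 40 N, if the wrist force passes 120 N, or if a joint passes its speed limit or range.

## Working session

There is one attempt and no reset: what is moved stays moved. The work goes in short steps, Python scripts to look and compute and a tool call to move; the robot and the scene stay as the last step left them, time stands still between calls to the robot, and variables do not carry over. Pictures are saved under pics/ and viewed, at most 10 in all, crops included, and the job is handed in when it is done.

Besides the shell and the picture viewer there is one more tool, called as a command line: name --argument value ..., lists and objects as JSON in quotes. servo_tool: Moves the arm, as the interface text tells. Its arguments: {"type":"object","properties":{"series":{"type":"array"},"fingers":{"type":"number"},"squeeze":{"type":"number"}},"required":["series"]}

```bash
mkdir -p pics; python3 - <<'E'
from workcell import *
import cv2,numpy as np
for n in("scene","top"):
    p,d=read_camera(n); cv2.imwrite(f"pics/{n}0.png",p[:,:,::-1]); np.save(f"pics/{n}0.npy",d)
    c=calibration(n);R=cv2.Rodrigues(np.array(c["rvec"]))[0];print(n,-R.T@np.array(c["tvec"]).ravel(),R[2])
s=state();print(s)
E
```

```text
scene [ 0.13736548 -0.46378375  0.67210638] [ 0.46677273  0.5732523  -0.67342782]
top [0.39293333 0.06140764 0.95188848] [ 1.79041591e-01  1.19447779e-04 -9.83841499e-01]
{'t': 0.1, 'joint_positions': array([ 1.09570564e+00,  3.79341087e-01,  1.73470442e+00, -1.11670147e-05,
        1.02848000e+00, -3.32691877e-02]), 'joint_vel': array([ 0.00021053, -0.00177708, -0.00294372,  0.00032639,  0.00014168,
        0.0009659 ]), 'joint_torque': array([ 1.07244334e-03, -7.65033031e+01, -4.35293663e+01,  6.53042248e-02,
        3.98346980e-02, -1.52452839e-05]), 'eef_pos': array([0.29915085, 0.63250062, 0.23037325]), 'eef_rot': array([-1.12655712e-04,  2.19115492e-01,  9.75698818e-01, -4.52639792e-04]), 'contact_force': array([-0.46949947, -0.13625669,  0.34544592]), 'wrist_torque': array([ 0.01323776, -0.01378513, -0.01359772]), 'grasp_force': 0.0, 'gripper_width': 0.09116545769652816}
```

View pics/scene0.png

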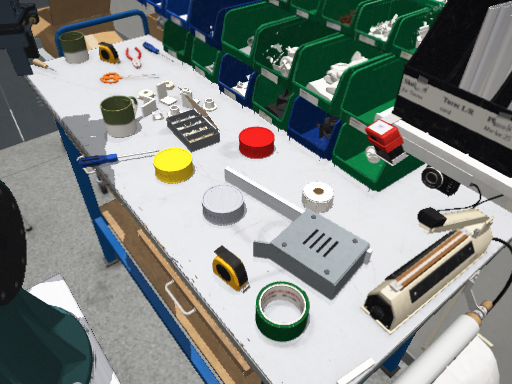

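View pics/top0.png

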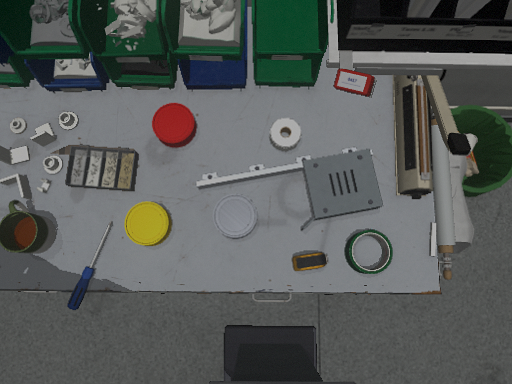

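The scene shows three round tins in the top view: red (174,124), yellow (147,223) and plain steel (236,216). The steel one fits: it is plain, it stands on the robot's side and it is near the fence's open end at (197,184). The hood is at about (342,185), the tape measure at (309,261) and the tape roll at (369,250). I'll confirm the steel tin in a crop and measure it from the depth heights.

```bash
cat > h.py <<'E'
import cv2,numpy as np
from workcell import *
def cast(n,uv,z,c=None):
    c=c or calibration(n);K=np.array(c["K"]);R=cv2.Rodrigues(np.array(c["rvec"]))[0];t=np.array(c["tvec"]).ravel()
    q=cv2.undistortPoints(np.array(uv,float).reshape(-1,1,2),K,np.array(c["dist_coeffs"])).reshape(-1,2)
    r=np.c_[q,np.ones(len(q))]@R;o=-R.T@t
    return o+r*((z-o[2])/r[:,2])[:,None]
def cloud(n,d):
    c=calibration(n);K=np.array(c["K"]);R=cv2.Rodrigues(np.array(c["rvec"]))[0];t=np.array(c["tvec"]).ravel()
    v,u=np.mgrid[:384,:512];q=cv2.undistortPoints(np.c_[u.ravel(),v.ravel()].astype(float).reshape(-1,1,2),K,np.array(c["dist_coeffs"])).reshape(-1,2)
    return ((np.c_[q,np.ones(len(q))]*d.reshape(-1,1)-t)@R).reshape(384,512,3)
E
python3 - <<'E'
from h import *
p=cv2.imread("pics/top0.png");d=np.load("pics/top0.npy");P=cloud("top",d)
cv2.imwrite("pics/crop.png",cv2.resize(p[130:290,170:410],None,fx=3.3,fy=3.3,interpolation=cv2.INTER_CUBIC))
z=P[...,2];print("bench z",np.median(z[240:280,200:280]), "noise",z[240:280,200:280].std())
m=((z>.028)&(z<.06)).astype(np.uint8);m[:130]=0
n,l,st,ce=cv2.connectedComponentsWithStats(m)
for i in range(1,n):
    if st[i,4]>40:
        q=P[l==i];print(st[i],ce[i].round(1),np.median(q,0).round(4),q.min(0).round(3),q.max(0).round(3))
i=l[216,236]
cs,_=cv2.findContours((l==i).astype(np.uint8),0,1);(c,r)=cv2.minEnclosingCircle(cs[0]);print("tin",c,r,cast("top",[c,ce[i]],.04))
E
```

```text
bench z -0.00013520719944238295 noise 0.0628543882849757
[ 30 131  21  12 152] [ 40.2 136.6] [0.6809 0.5456 0.0482] [0.672 0.528 0.028] [0.693 0.562 0.06 ]
[153 130  41  14 423] [172.8 135.4] [0.6882 0.2475 0.0385] [0.67  0.203 0.028] [0.702 0.292 0.044]
[269 130  32  18 402] [284.6 137.8] [ 0.6838 -0.0051  0.0361] [ 0.663 -0.04   0.028] [0.705 0.031 0.042]
[399 130  34  69 600] [407.6 169.7] [ 0.6001 -0.2675  0.0471] [ 0.548 -0.327  0.028] [ 0.707 -0.263  0.06 ]
[ 66 144  70  45 274] [108.9 153.5] [0.6531 0.3761 0.0425] [0.567 0.332 0.028] [0.668 0.482 0.06 ]
[  0 146   6  17  79] [  2.2 154.3] [0.6412 0.6336 0.0377] [0.626 0.629 0.028] [0.662 0.639 0.05 ]
[ 196  149  187   81 4826] [328.8 182.1] [ 0.5842 -0.1147  0.0518] [ 0.479 -0.214  0.028] [0.656 0.192 0.059]
[ 65 155   7  30  63] [ 67.7 170.2] [0.6076 0.4829 0.0312] [0.576 0.473 0.028] [0.643 0.487 0.036]
[  0 174  25  24 166] [ 15.2 182.7] [0.5826 0.5941 0.0342] [0.546 0.577 0.028] [0.598 0.637 0.04 ]
[ 212  193   44   45 1507] [234.1 215. ] [0.5077 0.1065 0.0389] [0.46  0.061 0.029] [0.556 0.154 0.045]
[ 15 200  11  11  62] [ 19.4 204.8] [0.5265 0.5804 0.0395] [0.516 0.573 0.029] [0.536 0.588 0.06 ]
[ 124  201   46   44 1570] [146.6 222.8] [0.4891 0.2964 0.0389] [0.443 0.248 0.028] [0.538 0.345 0.044]
[  6 214  30  37 796] [ 20.7 231.9] [0.4676 0.5747 0.032 ] [0.427 0.544 0.028] [0.505 0.594 0.06 ]
[ 26 214  25  40 250] [ 42.4 236.1] [0.4561 0.5167 0.0442] [0.422 0.509 0.028] [0.506 0.556 0.06 ]
[347 229  46  45 704] [370.2 251.2] [ 0.4312 -0.1885  0.0468] [ 0.385 -0.232  0.028] [ 0.48  -0.137  0.053]
[292 252  35  19 241] [309.8 260.4] [ 0.4119 -0.0584  0.0523] [ 0.391 -0.092  0.028] [ 0.429 -0.019  0.06 ]
tin (234.05996704101562, 215.01307678222656) 22.083311080932617 [[0.50761949 0.1065967  0.04      ]
 [0.50755489 0.1064321  0.04      ]]
```

View pics/crop.png

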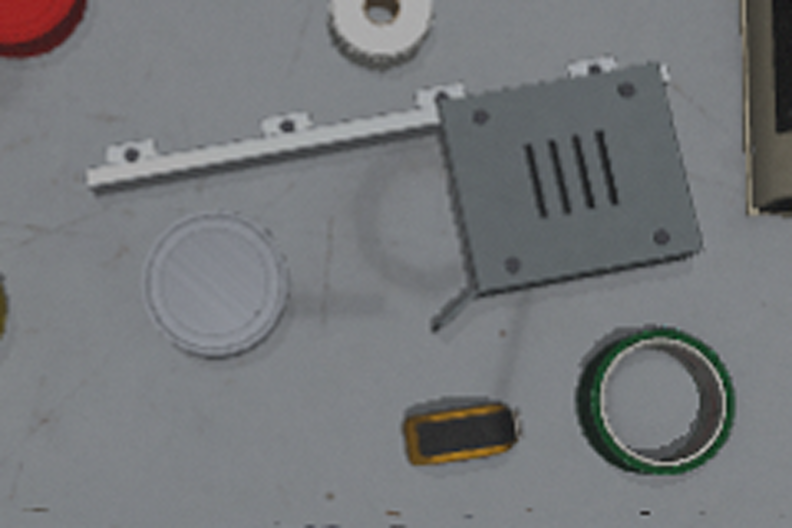

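The crop confirms the plain grey steel tin, centred at about (216,284) in the crop, which is (235.5,216) in the full picture. The fence's top near edge runs from about (198,186) to (302,167). Next I'll fit both from the colour picture.

```bash
python3 - <<'E'
from h import *
g=cv2.cvtColor(cv2.imread("pics/top0.png"),6).astype(float);d=np.load("pics/top0.npy");P=cloud("top",d)
print(g[175:195,215].astype(int));print(g[216,205:265].astype(int))
pts=[]
for u in range(204,298,2):
    v0=184.5-(u-200)*.183; vs=np.arange(int(v0)-6,int(v0)+10); col=g[vs,u]; 
    k=np.argmin(np.diff(col)); 
    # subpixel: centroid of negative gradient near k
    w=-np.diff(col)[max(k-1,0):k+2].clip(None,0); pts.append((u,(vs[max(k-1,0):k+2][:len(w)]+.5)@w/w.sum()))
pts=np.array(pts);W=cast("top",pts,.04)
vx,vy,x0,y0=cv2.fitLine(W[:,:2].astype(np.float32),cv2.DIST_HUBER,0,.001,.001).ravel()
if vy<0:vx,vy=-vx,-vy
ey=np.array([vx,vy]);ex=np.array([vy,-vx]);res=(W[:,:2]-[x0,y0])@ex
print("face dir",ey,"yaw",np.arctan2(-vx,vy),"res",np.std(res),"pt",x0,y0)
# depth check
m=P[...,2];mm=(m>.034)&(m<.044)&(P[...,1]>-.0)&(P[...,1]<.2)&(abs((P[...,:2]-[x0,y0])@ex)<.03)&(P[...,0]>.55)
q=P[mm];print("depth fence band",np.percentile((q[:,:2]-[x0,y0])@ex,[2,50,98]), "end", np.percentile((q[:,:2]-[x0,y0])@ey,99.5))
for e in [(196.6,182),(197.5,187)]:print("left end along",(cast("top",[e],.04)[0,:2]-[x0,y0])@ey)
for e in [(303,158),(314,220),(382,206),(370,149)]:
    w=cast("top",[e],.052)[0,:2]-[x0,y0];print("hood",w@ex,w@ey)
c=cv2.HoughCircles(cv2.resize(g[180:260,190:290],None,fx=4,fy=4,interpolation=2).astype(np.uint8),cv2.HOUGH_GRADIENT,1.5,100,param1=80,param2=20,minRadius=70,maxRadius=100)
print("hough",c[0,:2]/4+[190,180,0])
for e in c[0,:2]:print(cast("top",[(e[0]/4+190-.375,e[1]/4+180-.375)],.04))
E
```

```text
[171 170 152 158 171 170 173 157 108  68  71  89 113 121 118 126 130 129
 129 128]
[125 126 126 126 127 126 123 131 132 117 122 138 138 131 128 134 134 131
 133 131 133 136 137 138 138 135 134 134 134 137 140 136 137 137 136 137
 138 138 136 135 137 138 135 135 135 128 132 140 142 128 129 125 111 114
 121 123 122 121 124 125]
face dir [-0.19050878  0.9816855 ] yaw 0.19168039 res 0.00030439110088624466 pt 0.5941675 0.07126186
depth fence band [0.0006577  0.00633017 0.01266574] end 0.11945858521874379
left end along 0.11940237188889477
left end along 0.11925138383580224
hood 0.01628667504222145 -0.12004634858693439
hood -0.12194643636387553 -0.1152182686708961
hood -0.11954422275604931 -0.26604039936738233
hood 0.009219586851179275 -0.27013077501421573
hough [[235.5625 216.9375  22.    ]]
[[0.50425322 0.10410161 0.04      ]]
```

servo_tool --series '[[[0, 0, 0, 0, 0, 9], [0, 0, 0, 0, 0, 9], [0, 0, 0, 0, 0, 9], [0, 0, 0, 0, 0, 9], [0, 0, 0, 0, 0, 9], [0, 0, 0, 0, 0, 8.7]]]' --fingers 0

```text
t: 0.85
eef_pos: [0.2992, 0.6326, 0.2305]
eef_rot: [0.0, 0.638, 0.77, -0.0]
contact_force: [-0.7, 0.2, -0.4]
gripper_width: 0.0341
grasp_force: 0.0
```

servo_tool --series '[[[-55, 2, 0, 0, 0, 0], [-55, 2, 0, 0, 0, 0], [-55, 2, 0, 0, 0, 0], [-55, 2, 0, 0, 0, 0], [-55, 2, 0, 0, 0, 0], [-55, 2, 0, 0, 0, 0], [-55, 2, 0, 0, 0, 0], [-55, 2, 0, 0, 0, 0], [-55, 2, 0, 0, 0, 0], [-55, 0, 0, 0, 0, 0]]]'

```text
t: 2.1
eef_pos: [0.4218, 0.0946, 0.231]
eef_rot: [0.0, 0.636, 0.772, 0.0]
contact_force: [1.6, -0.0, -0.2]
gripper_width: 0.0004
grasp_force: 0.0
```

```bash
cat >> h.py <<'E'
O=np.array([.6096,-.0078]);EX=np.array([.9817,.1905]);EY=np.array([-.1905,.9817])
def bay(p):
    w=np.array(p)[...,:2]-O;return np.array([w@EX,w@EY]).T*1e3
def where():
    s=state();f=s["contact_force"];from scipy.spatial.transform import Rotation as Ro
    R=Ro.from_quat(s["eef_rot"][[1,2,3,0]]).as_matrix()
    print("t",round(s["t"],2),"bay",bay(s["eef_pos"]).round(1),"z",s["eef_pos"][2].round(4),"F",(f[:2]@np.c_[EX,EY]).round(1),f[2].round(1),"toolx deg",np.degrees(np.arctan2(R[1,0],R[0,0])).round(2),"tilt",R[:2,2].round(4),"w",s["gripper_width"],"q",np.round(s["joint_positions"],2))
E
python3 -c "
from h import *
where()
p,d=read_camera('wrist');cv2.imwrite('pics/w1.png',p[:,:,::-1])
c=calibration('wrist');R=cv2.Rodrigues(np.array(c['rvec']))[0];print(-R.T@np.array(c['tvec']).ravel(),R[2])"
```

```text
t 2.1 bay [-164.8  136.3] z 0.231 F [ 1.6 -0.4] -0.2 toolx deg 101.0 tilt [0.0003 0.0001] w 0.00044026091285917154 q [ 0.17 -0.06  2.26  0.    0.95 -0.03]
[0.40991515 0.16300869 0.3842567 ] [ 0.05053093 -0.25701428 -0.96508564]
```

View pics/w1.png

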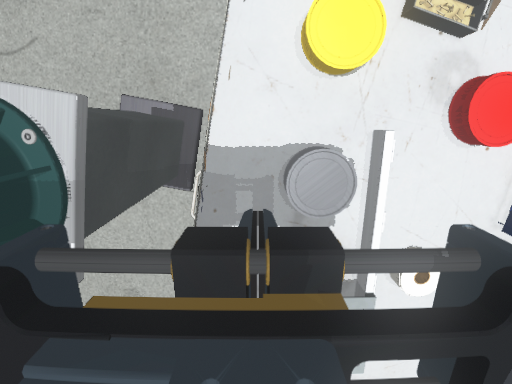

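The wrist view shows the tin at (320,182) with the fence to its right (near edge at about u=372). I'll refine the tin and fence positions from this view.

```bash
python3 - <<'E'
from h import *
g=cv2.imread('pics/w1.png',0)
c=cv2.HoughCircles(cv2.GaussianBlur(g,(3,3),0)[130:225,265:370],cv2.HOUGH_GRADIENT,1,200,param1=80,param2=15,minRadius=28,maxRadius=42)
e=c[0,0]+[265,130,0];print(e,bay(cast('wrist',[e[:2]],.04)))
print(g[170,360:400]);print(g[182,275:365])
for v in(140,170,200):
    k=np.diff(g[v,355:385].astype(int));u=355+np.argmax(k)+.5;print(v,u,bay(cast('wrist',[(u,v)],.04)))
E
```

```text
[317.5        180.5         34.70000076] [[-83.31629463 131.18727672]]
[236 236 236 235 224 223 224 225 218 160 139 139 139 141 141 140 140 139
 134 135 140 228 253 254 254 254 254 254 254 244 236 233 234 237 237 237
 237 237 238 237]
[160 160 160 154 139 139 142 140 119  98 102 140 171 160 148 172 174 174
 170 166 149 151 168 168 168 169 168 169 168 167 165 166 167 168 169 169
 169 169 169 166 165 164 163 162 163 164 166 167 165 165 163 161 161 163
 163 161 161 162 164 163 164 164 161 158 158 159 160 161 161 159 158 158
 155 162 164 163 163 162 146 135 160 164 219 235 236 236 235 226 226 226]
140 383.5 [[ -0.34300214 184.70556817]]
170 380.5 [[  0.18089597 145.48177653]]
200 376.5 [[ -0.42965836 103.99542876]]
```

servo_tool --series '[[[-5, 0, 40, 0, 0, 0], [0, 0, 50, 0, 0, 0], [0, 0, 50, 0, 0, 0], [0, 0, 40, 0, 0, 0], [0, 0, 15, 0, 0, 0], [0, 0, 10, 0, 0, 0], [0, 0, 0, 0, 0, 0]]]'

```text
t: 3.02
eef_pos: [0.4231, 0.0915, 0.0263]
eef_rot: [0.0, 0.636, 0.772, 0.0]
contact_force: [0.4, -0.3, -0.1]
gripper_width: 0.0005
grasp_force: 0.0
```

servo_tool --series '[[[0, 5, 0, 0, 0, 0], [0, 5, 0, 0, 0, 0], [0, 4, 0, 0, 0, 0], [0, 3, 0, 0, 0, 0], [0, 2, 0, 0, 0, 0], [0, 2, 0, 0, 0, 0], [0, 2, 0, 0, 0, 0], [0, 2, 0, 0, 0, 0], [0, 2, 0, 0, 0, 0], [0, 2, 0, 0, 0, 0]]]'

```text
t: 4.28
eef_pos: [0.4508, 0.0969, 0.0258]
eef_rot: [-0.0, 0.636, 0.772, -0.0]
contact_force: [-2.8, -0.2, 2.6]
gripper_width: 0.0003
grasp_force: 1.9
```

```bash
python3 -c "
from h import *
where()"
```

```text
t 4.28 bay [-136.  133.] z 0.0258 F [-2.8  0.4] 2.6 toolx deg 100.99 tilt [-0.0011 -0.0002] w 0.0002867640227740574 q [ 0.16  0.39  2.26 -0.    0.5  -0.03]
```

servo_tool --series '[[[0, 2, 0, 0, 0, 0], [0, 2, 0, 0, 0, 0], [0, 2, 0, 0, 0, 0], [0, 2, 0, 0, 0, 0], [0, 2, 0, 0, 0, 0], [0, 2, 0, 0, 0, 0], [0, 2, 0, 0, 0, 0], [0, 2, 0, 0, 0, 0]]]'

```text
t: 5.28
eef_pos: [0.4671, 0.1, 0.0259]
eef_rot: [-0.0, 0.636, 0.772, -0.0]
contact_force: [-1.7, -0.5, -0.2]
gripper_width: 0.0001
grasp_force: 0.9
```

servo_tool --series '[[[0, 1, 0, 0, 0, 0], [0, 1, 0, 0, 0, 0], [0, 1, 0, 0, 0, 0], [0, 1, 0, 0, 0, 0]]]'

```text
t: 5.78
eef_pos: [0.4709, 0.1007, 0.0259]
eef_rot: [-0.0, 0.636, 0.772, -0.0]
contact_force: [-1.9, -0.4, -0.5]
gripper_width: 0.0007
grasp_force: 0.9
```

```bash
python3 -c "
from h import *
where()"
```

```text
t 5.78 bay [-115.5  133. ] z 0.0259 F [-1.9  0. ] -0.5 toolx deg 100.99 tilt [-0.0001 -0.    ] w 0.0007035180157855026 q [ 0.16  0.41  2.22 -0.    0.52 -0.03]
```

servo_tool --series '[[[0, 1, 0, 0, 0, 0], [0, 1, 0, 0, 0, 0], [0, 1, 0, 0, 0, 0], [0, 1, 0, 0, 0, 0]]]'

```text
t: 6.28
eef_pos: [0.4749, 0.1015, 0.0259]
eef_rot: [0.0, 0.636, 0.772, 0.0]
contact_force: [-1.8, -0.7, 0.0]
gripper_width: 0.0005
grasp_force: 0.9
```

servo_tool --series '[[[0, 1, 0, 0, 0, 0], [0, 0, 0, 0, 0, 0]]]'

```text
t: 6.52
eef_pos: [0.476, 0.1017, 0.026]
eef_rot: [0.0, 0.636, 0.772, 0.0]
contact_force: [-0.7, -0.8, -0.3]
gripper_width: 0.0001
grasp_force: 0.4
```

servo_tool --series '[[[0, 1, 0, 0, 0, 0], [0, 0, 0, 0, 0, 0]]]'

```text
t: 6.78
eef_pos: [0.4769, 0.1019, 0.026]
eef_rot: [0.0, 0.636, 0.772, 0.0]
contact_force: [0.1, -0.3, -0.9]
gripper_width: 0.0007
grasp_force: 0.5
```

servo_tool --series '[[[0, 1, 0, 0, 0, 0], [0, 1, 0, 0, 0, 0]]]'

```text
t: 7.02
eef_pos: [0.4785, 0.1022, 0.0259]
eef_rot: [-0.0, 0.636, 0.772, -0.0]
contact_force: [-5.7, -1.2, 2.1]
gripper_width: 0.0005
grasp_force: 3.0
```

servo_tool --series '[[[0, 1, 0, 0, 0, 0], [0, 1, 0, 0, 0, 0]]]'

```text
t: 7.28
eef_pos: [0.4787, 0.1023, 0.0257]
eef_rot: [-0.001, 0.636, 0.772, -0.002]
contact_force: [-17.4, -4.0, 17.6]
gripper_width: 0.0005
grasp_force: 9.4
```

```bash
python3 -c "
from h import *
where()
p,d=read_camera('top');cv2.imwrite('pics/t2.png',cv2.resize(p[140:260,180:320,::-1],None,fx=5,fy=5,interpolation=2))"
```

```text
t 7.28 bay [-107.6  133. ] z 0.0257 F [-17.9  -0.6] 17.6 toolx deg 100.99 tilt [-0.0044 -0.0008] w 0.00052876030329177 q [ 0.16  0.42  2.2  -0.    0.53 -0.03]
```

View pics/t2.png

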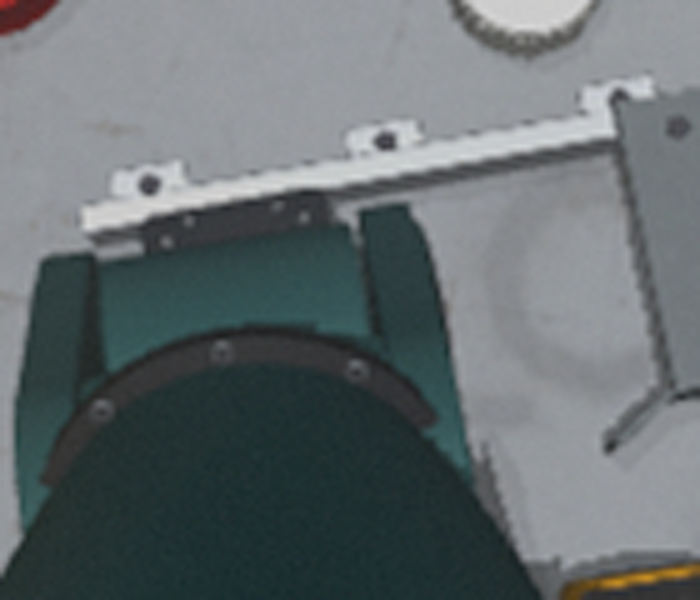

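The top view shows the gripper hiding the tin. The 18 N reaction at tool x = -107.6 means the tin is now against the fence. I'll back off and go round to the tin's left side.

servo_tool --series '[[[0, -10, 0, 0, 0, 0], [0, -12, 0, 0, 0, 0], [28, 0, 0, 0, 0, 0], [28, 0, 0, 0, 0, 0], [28, 0, 0, 0, 0, 0], [0, 28, 0, 0, 0, 0], [0, 28, 0, 0, 0, 0], [0, 0, 0, 0, 0, -7.5], [0, 0, 0, 0, 0, -7.5], [0, 0, 0, 0, 0, 0]]]'

```text
t: 8.57
eef_pos: [0.4978, 0.1915, 0.026]
eef_rot: [0.0, 0.53, 0.848, 0.0]
contact_force: [-1.2, -0.2, -0.4]
gripper_width: 0.0005
grasp_force: 0.0
```

```bash
python3 -c "
from h import *
where()
p,d=read_camera('top');cv2.imwrite('pics/t3.png',cv2.resize(p[140:260,180:320,::-1],None,fx=5,fy=5,interpolation=2))"
```

```text
t 8.57 bay [-71.8 217. ] z 0.026 F [-1.2  0. ] -0.4 toolx deg 115.94 tilt [0.0002 0.0001] w 0.000498527161068903 q [ 0.32  0.46  2.12  0.    0.56 -0.13]
```

View pics/t3.png

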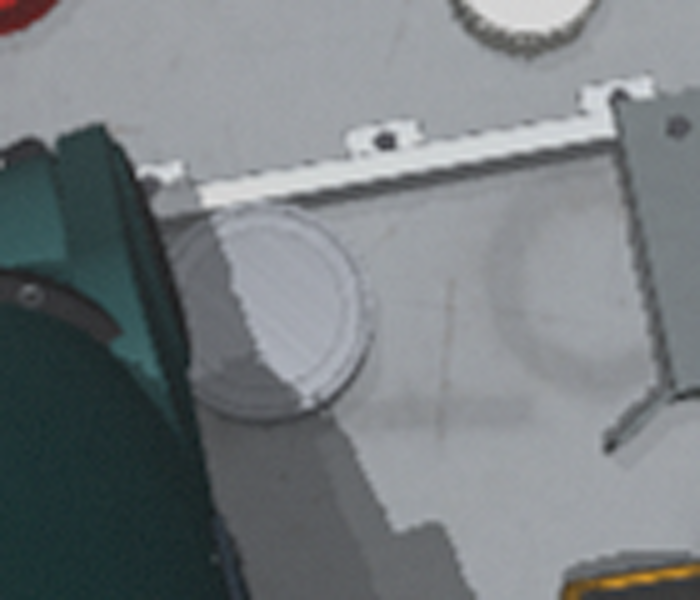

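The tin is flat against the fence, with its centre at crop (265,312). Next is the approach from the rear and the slide along -y, with the pusher yawed 15° so it presses gently toward the fence.

servo_tool --series '[[[-10, 1, 0, 0, 0, 0], [-6, 1, 0, 0, 0, 0], [-3, -0.5, 0, 0, 0, 0], [-2, -0.5, 0, 0, 0, 0], [-2, -0.5, 0, 0, 0, 0], [-2, -0.5, 0, 0, 0, 0], [-2, -0.5, 0, 0, 0, 0], [-2, -0.5, 0, 0, 0, 0], [-2, -0.5, 0, 0, 0, 0], [-2, -0.5, 0, 0, 0, 0]]]'

```text
t: 9.88
eef_pos: [0.5097, 0.1614, 0.0259]
eef_rot: [-0.001, 0.53, 0.848, -0.0]
contact_force: [-7.7, 8.4, 6.8]
gripper_width: 0.0006
grasp_force: 5.7
```

```bash
python3 -c "
from h import *
where()"
```

```text
t 9.88 bay [-65.8 185.1] z 0.0259 F [-6.   9.8] 6.8 toolx deg 115.97 tilt [-0.0019  0.0002] w 0.0006304487981126331 q [ 0.26  0.47  2.11  0.    0.57 -0.19]
```

servo_tool --series '[[[-3, -0.8, 0, 0, 0, 0], [-3, -0.8, 0, 0, 0, 0], [-3, -0.8, 0, 0, 0, 0], [-3, -0.8, 0, 0, 0, 0], [-3, -0.8, 0, 0, 0, 0], [-3, -0.8, 0, 0, 0, 0], [-3, -0.8, 0, 0, 0, 0], [-3, -0.8, 0, 0, 0, 0], [-3, -0.8, 0, 0, 0, 0], [-3, -0.8, 0, 0, 0, 0]]]'

```text
t: 11.12
eef_pos: [0.5154, 0.131, 0.0259]
eef_rot: [-0.001, 0.53, 0.848, -0.0]
contact_force: [-8.9, 9.8, 8.4]
gripper_width: 0.0006
grasp_force: 6.6
```

```bash
python3 -c "
from h import *
where()"
```

```text
t 11.12 bay [-66.  154.2] z 0.0259 F [-6.9 11.3] 8.4 toolx deg 115.97 tilt [-0.0024  0.0003] w 0.0005944047386400601 q [ 0.2   0.46  2.12  0.    0.56 -0.25]
```

servo_tool --series '[[[-4, -1.05, 0, 0, 0, 0], [-4, -1.05, 0, 0, 0, 0], [-4, -1.05, 0, 0, 0, 0], [-4, -1.05, 0, 0, 0, 0], [-4, -1.05, 0, 0, 0, 0], [-4, -1.05, 0, 0, 0, 0], [-4, -1.05, 0, 0, 0, 0], [-4, -1.05, 0, 0, 0, 0], [-4, -1.05, 0, 0, 0, 0], [-4, -1.05, 0, 0, 0, 0]]]'

```text
t: 12.38
eef_pos: [0.5231, 0.0906, 0.0258]
eef_rot: [-0.002, 0.53, 0.848, -0.001]
contact_force: [-12.0, 13.2, 12.1]
gripper_width: 0.0003
grasp_force: 8.2
```

```bash
python3 -c "
from h import *
where()"
```

```text
t 12.38 bay [-66.2 113. ] z 0.0258 F [-9.2 15.2] 12.1 toolx deg 115.97 tilt [-0.0033  0.0006] w 0.0003272626568928779 q [ 0.13  0.46  2.12  0.    0.56 -0.33]
```

servo_tool --series '[[[8, 0, 0, 0, 0, 0], [0, 0, -1, 0, 0, 8], [0, 6, 0, 0, 0, 0], [0, 6, 0, 0, 0, 0], [-3, 0, 0, 0, 0, 0], [-2, 0, 0, 0, 0, 0], [-2, -0.25, 0, 0, 0, 0], [-2, -0.25, 0, 0, 0, 0], [-2, -0.25, 0, 0, 0, 0], [-2, -0.25, 0, 0, 0, 0]]]'

```text
t: 13.62
eef_pos: [0.5355, 0.0881, 0.0269]
eef_rot: [-0.0, 0.588, 0.809, -0.0]
contact_force: [-2.6, 3.0, 0.6]
gripper_width: 0.0002
grasp_force: 1.6
```

```bash
python3 -c "
from h import *
where()"
```

```text
t 13.62 bay [-54.5 108.3] z 0.0269 F [-2.   3.4] 0.6 toolx deg 107.99 tilt [-0.0005  0.    ] w 0.00024876573550139966 q [ 0.12  0.47  2.1   0.    0.57 -0.19]
```

servo_tool --series '[[[-3, -0.37, 0, 0, 0, 0], [-3, -0.37, 0, 0, 0, 0], [-3, -0.37, 0, 0, 0, 0], [-3, -0.37, 0, 0, 0, 0], [-3, -0.37, 0, 0, 0, 0], [-3, -0.37, 0, 0, 0, 0], [-3, -0.37, 0, 0, 0, 0], [-3, -0.37, 0, 0, 0, 0]]]'

```text
t: 14.62
eef_pos: [0.5404, 0.0643, 0.027]
eef_rot: [0.0, 0.588, 0.809, 0.0]
contact_force: [-1.5, 2.3, -1.3]
gripper_width: 0.0002
grasp_force: 1.1
```

servo_tool --series '[[[-2, -0.25, 0, 0, 0, 0], [-2, -0.25, 0, 0, 0, 0], [-2, -0.25, 0, 0, 0, 0], [-2, -0.25, 0, 0, 0, 0], [-2, -0.25, 0, 0, 0, 0], [-2, -0.25, 0, 0, 0, 0], [-2, -0.25, 0, 0, 0, 0]]]'

```text
t: 15.5
eef_pos: [0.543, 0.0505, 0.0269]
eef_rot: [-0.0, 0.588, 0.809, -0.0]
contact_force: [-1.3, 1.6, -2.0]
gripper_width: 0.0004
grasp_force: 1.0
```

```bash
python3 -c "
from h import *
where()"
```

```text
t 15.5 bay [-54.3  70. ] z 0.0269 F [-1.   1.8] -2.0 toolx deg 107.99 tilt [-0.0001 -0.    ] w 0.0004001440802969797 q [ 0.05  0.47  2.09 -0.    0.57 -0.26]
```

servo_tool --series '[[[-2, -0.25, 0, 0, 0, 0], [-2, -0.25, 0, 0, 0, 0], [-2, -0.25, 0, 0, 0, 0], [-2, -0.25, 0, 0, 0, 0], [-2, -0.25, 0, 0, 0, 0]]]'

```text
t: 16.12
eef_pos: [0.5449, 0.0406, 0.0269]
eef_rot: [-0.0, 0.588, 0.809, 0.0]
contact_force: [-1.8, 0.3, -1.2]
gripper_width: 0.0005
grasp_force: 1.1
```

servo_tool --series '[[[-1.5, -0.18, 0, 0, 0, 0], [-1.5, -0.18, 0, 0, 0, 0], [-1.5, -0.18, 0, 0, 0, 0], [-1.5, -0.18, 0, 0, 0, 0]]]'

```text
t: 16.62
eef_pos: [0.546, 0.0347, 0.0269]
eef_rot: [-0.0, 0.588, 0.809, -0.0]
contact_force: [-1.8, 1.9, -1.7]
gripper_width: 0.0001
grasp_force: 1.2
```

servo_tool --series '[[[-1.5, -0.18, 0, 0, 0, 0], [-1.5, -0.18, 0, 0, 0, 0], [-1.5, -0.18, 0, 0, 0, 0], [-1.5, -0.18, 0, 0, 0, 0]]]'

```text
t: 17.12
eef_pos: [0.5472, 0.0288, 0.0269]
eef_rot: [-0.0, 0.588, 0.809, -0.0]
contact_force: [-1.6, 0.8, -0.2]
gripper_width: 0.0008
grasp_force: 1.2
```

```bash
python3 -c "
from h import *
where()"
```

```text
t 17.12 bay [-54.3  47.8] z 0.0269 F [-1.4  1.1] -0.2 toolx deg 107.99 tilt [-0.0001 -0.    ] w 0.0007999597788558296 q [ 0.01  0.48  2.09 -0.    0.58 -0.3 ]
```

servo_tool --series '[[[-1.5, -0.18, 0, 0, 0, 0], [-1.5, -0.18, 0, 0, 0, 0], [-1.5, -0.18, 0, 0, 0, 0], [-1.5, -0.18, 0, 0, 0, 0]]]'

```text
t: 17.62
eef_pos: [0.5484, 0.0229, 0.027]
eef_rot: [0.0, 0.588, 0.809, 0.0]
contact_force: [-1.4, 2.1, -1.5]
gripper_width: 0.0
grasp_force: 1.2
```

servo_tool --series '[[[-1.5, -0.18, 0, 0, 0, 0], [-1.5, -0.18, 0, 0, 0, 0], [-1.5, -0.18, 0, 0, 0, 0], [-1.5, -0.18, 0, 0, 0, 0]]]'

```text
t: 18.12
eef_pos: [0.5496, 0.017, 0.027]
eef_rot: [0.0, 0.588, 0.809, 0.0]
contact_force: [-1.9, 1.7, -1.6]
gripper_width: 0.0003
grasp_force: 1.1
```

```bash
python3 -c "
from h import *
where()
p,d=read_camera('wrist');cv2.imwrite('pics/w4.png',p[:,:,::-1])"
```

```text
t 18.12 bay [-54.2  35.7] z 0.027 F [-1.5  2. ] -1.6 toolx deg 107.99 tilt [ 0.0001 -0.    ] w 0.00032185263652898704 q [-0.01  0.48  2.08 -0.    0.58 -0.33]
```

View pics/w4.png

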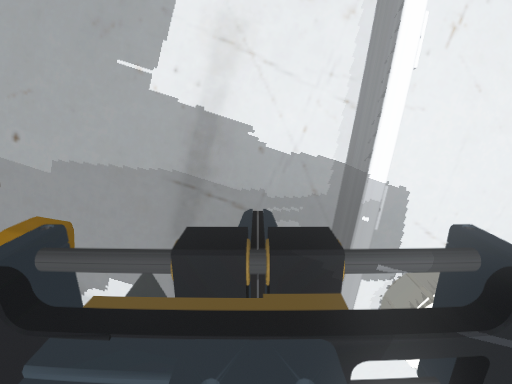

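The wrist view shows only the pusher and the fence, since the tin is ahead of the fingers. The steady 2 N means it is still sliding, so I'll keep feeling for the plunger.

servo_tool --series '[[[-1.5, -0.18, 0, 0, 0, 0], [-1.5, -0.18, 0, 0, 0, 0], [-1.5, -0.18, 0, 0, 0, 0], [-1.5, -0.18, 0, 0, 0, 0]]]'

```text
t: 18.68
eef_pos: [0.5507, 0.011, 0.0269]
eef_rot: [0.0, 0.588, 0.809, 0.0]
contact_force: [-1.4, 2.4, -1.4]
gripper_width: -0.0
grasp_force: 1.1
```

servo_tool --series '[[[-1.5, -0.18, 0, 0, 0, 0], [-1.5, -0.18, 0, 0, 0, 0], [-1.5, -0.18, 0, 0, 0, 0]]]'

```text
t: 19.05
eef_pos: [0.5516, 0.0066, 0.0269]
eef_rot: [-0.0, 0.588, 0.809, -0.0]
contact_force: [-1.9, 1.8, -0.5]
gripper_width: 0.0002
grasp_force: 1.1
```

servo_tool --series '[[[-1.5, -0.18, 0, 0, 0, 0], [-1.5, -0.18, 0, 0, 0, 0], [-1.5, -0.18, 0, 0, 0, 0]]]'

```text
t: 19.42
eef_pos: [0.5524, 0.0021, 0.0269]
eef_rot: [-0.0, 0.588, 0.809, -0.0]
contact_force: [-2.1, 1.2, -1.0]
gripper_width: 0.0007
grasp_force: 1.2
```

```bash
python3 -c "
from h import *
where()
p,d=read_camera('scene');cv2.imwrite('pics/s5.png',cv2.resize(p[150:310,180:390,::-1],None,fx=3.7,fy=3.7,interpolation=2))"
```

```text
t 19.43 bay [-54.2  20.6] z 0.0269 F [-1.8  1.6] -1.0 toolx deg 107.99 tilt [-0.0001  0.    ] w 0.0007421499679556957 q [-0.04  0.48  2.08  0.    0.58 -0.35]
```

View pics/s5.png

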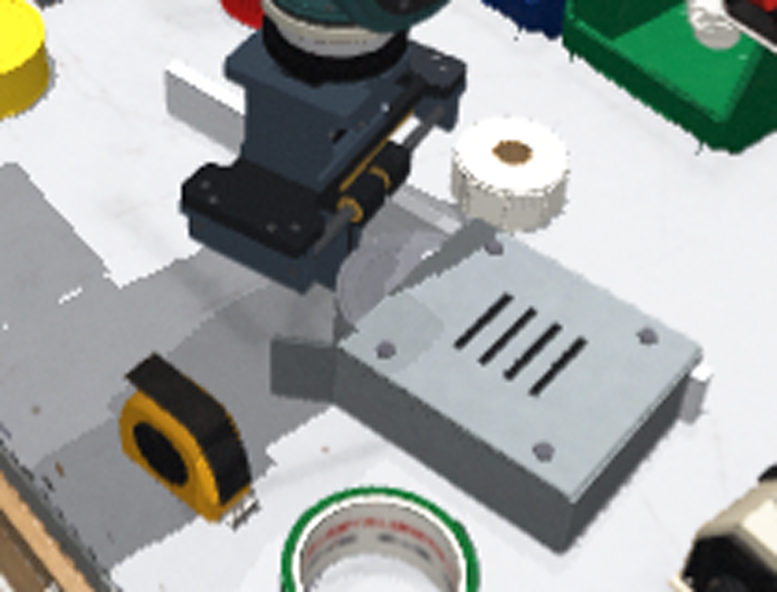

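The tin is entering the hood at crop (400,280), along the fence, and the bystanders have not moved. No plunger yet.

servo_tool --series '[[[-1.5, -0.18, 0, 0, 0, 0], [-1.5, -0.18, 0, 0, 0, 0], [-1.5, -0.18, 0, 0, 0, 0]]]'

```text
t: 19.85
eef_pos: [0.5533, -0.0021, 0.0269]
eef_rot: [-0.0, 0.588, 0.809, 0.0]
contact_force: [-2.2, 6.6, -0.1]
gripper_width: 0.0006
grasp_force: 3.3
```

servo_tool --series '[[[-1.5, -0.18, 0, 0, 0, 0], [-1.5, -0.18, 0, 0, 0, 0], [-1.5, -0.18, 0, 0, 0, 0]]]'

```text
t: 20.23
eef_pos: [0.5541, -0.0065, 0.0269]
eef_rot: [-0.0, 0.588, 0.809, 0.0]
contact_force: [-2.2, 6.0, 0.1]
gripper_width: 0.0003
grasp_force: 3.4
```

servo_tool --series '[[[-1.5, -0.18, 0, 0, 0, 0], [-1.5, -0.18, 0, 0, 0, 0], [-1.5, -0.18, 0, 0, 0, 0]]]'

```text
t: 20.6
eef_pos: [0.5549, -0.0109, 0.0269]
eef_rot: [-0.0, 0.588, 0.809, 0.0]
contact_force: [-2.7, 6.2, -0.2]
gripper_width: 0.0006
grasp_force: 3.4
```

```bash
python3 -c "
from h import *
where()"
```

```text
t 20.6 bay [-54.2   7.4] z 0.0269 F [-1.5  6.6] -0.2 toolx deg 107.98 tilt [-0.0003  0.0004] w 0.000561951685676556 q [-0.06  0.48  2.07  0.    0.58 -0.38]
```

The force stepped up by about 4 N, so the plunger is engaged (first felt at tool y of about 17 to 20 mm). I'll press on in small steps to the solid end.

servo_tool --series '[[[-1, -0.12, 0, 0, 0, 0], [-0.5, -0.06, 0, 0, 0, 0]]]'

```text
t: 20.85
eef_pos: [0.5552, -0.0124, 0.0269]
eef_rot: [-0.0, 0.588, 0.809, 0.0]
contact_force: [-2.3, 6.6, -0.1]
gripper_width: 0.0006
grasp_force: 3.3
```

servo_tool --series '[[[-0.5, -0.06, 0, 0, 0, 0], [-0.5, -0.06, 0, 0, 0, 0]]]'

```text
t: 21.1
eef_pos: [0.5555, -0.0134, 0.0269]
eef_rot: [-0.0, 0.588, 0.809, 0.0]
contact_force: [-3.0, 6.1, -0.3]
gripper_width: 0.0007
grasp_force: 3.3
```

servo_tool --series '[[[-0.5, -0.06, 0, 0, 0, 0], [-0.5, -0.06, 0, 0, 0, 0]]]'

```text
t: 21.35
eef_pos: [0.5556, -0.0144, 0.0269]
eef_rot: [-0.0, 0.588, 0.809, 0.0]
contact_force: [-2.4, 6.1, -0.6]
gripper_width: -0.0004
grasp_force: 3.3
```

servo_tool --series '[[[-0.5, -0.06, 0, 0, 0, 0], [0, 0, 0, 0, 0, 0]]]'

```text
t: 21.6
eef_pos: [0.5557, -0.0149, 0.0269]
eef_rot: [-0.0, 0.588, 0.809, 0.0]
contact_force: [-3.0, 5.3, -0.6]
gripper_width: 0.0004
grasp_force: 3.0
```

servo_tool --series '[[[-0.5, -0.06, 0, 0, 0, 0], [-0.5, -0.06, 0, 0, 0, 0]]]'

```text
t: 21.85
eef_pos: [0.5559, -0.0158, 0.0269]
eef_rot: [-0.0, 0.588, 0.809, 0.0]
contact_force: [-1.8, 6.9, 0.1]
gripper_width: 0.0004
grasp_force: 3.3
```

servo_tool --series '[[[-0.5, -0.06, 0, 0, 0, 0], [-0.5, -0.06, 0, 0, 0, 0]]]'

```text
t: 22.1
eef_pos: [0.5559, -0.0164, 0.0269]
eef_rot: [-0.001, 0.588, 0.809, 0.0]
contact_force: [-3.7, 16.5, 2.0]
gripper_width: 0.0007
grasp_force: 8.5
```

servo_tool --series '[[[-0.5, -0.06, 0, 0, 0, 0], [-0.5, -0.06, 0, 0, 0, 0]]]'

```text
t: 22.35
eef_pos: [0.5558, -0.0166, 0.0269]
eef_rot: [-0.001, 0.588, 0.809, 0.0]
contact_force: [-4.3, 26.7, 5.8]
gripper_width: 0.0004
grasp_force: 13.6
```

The force rose to 27 N with almost no movement, and total travel since first contact is about 15 mm. The plunger is fully in at its solid end, so I'll retreat.

servo_tool --series '[[[2, 0, 0, 0, 0, 0], [6, 0, 0, 0, 0, 0], [20, -3, 0, 0, 0, 0], [30, 0, 0, 0, 0, 0], [20, 0, -30, 0, 0, 0], [40, 0, -50, 0, 0, 0], [50, 0, -50, 0, 0, 0], [50, 0, -40, 0, 0, 0], [50, 0, 0, 0, 0, 0], [0, 0, 0, 0, 0, 0]]]'

```text
t: 23.6
eef_pos: [0.4718, 0.2312, 0.1895]
eef_rot: [0.0, 0.586, 0.81, 0.001]
contact_force: [-0.1, 0.6, 0.1]
gripper_width: 0.0004
grasp_force: 0.0
```

```bash
python3 -c "
from h import *
where()
p,d=read_camera('top');cv2.imwrite('pics/t6.png',cv2.resize(p[130:290,190:420,::-1],None,fx=3.4,fy=3.4,interpolation=2))"
```

```text
t 23.6 bay [-89.8 260.8] z 0.1895 F [0.  0.6] 0.1 toolx deg 108.2 tilt [0.0011 0.0006] w 0.00038562416580728055 q [0.41 0.16 2.11 0.   0.87 0.09]
```

View pics/t6.png

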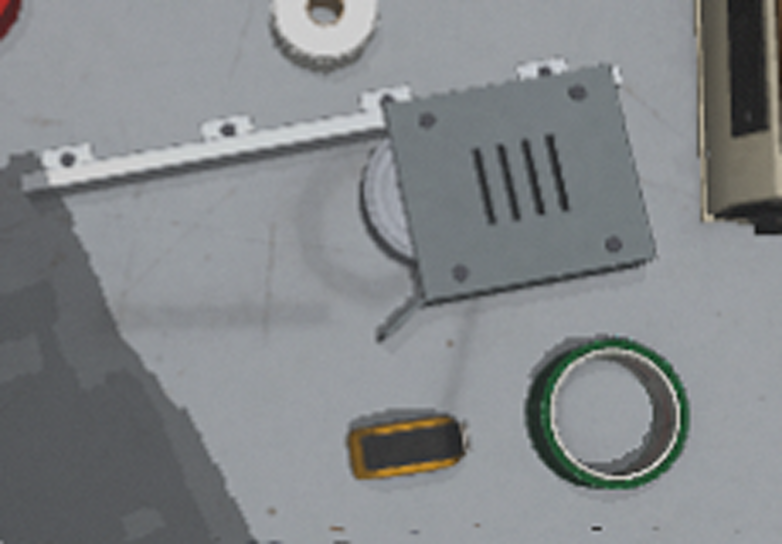

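The final view shows the tin under the hood: its visible rim bulges from the mouth at crop (362,195), it touches the fence, and the bystanders are unmoved. The arm is clear.

```bash
python3 -c "
from workcell import *
print(job_done())"
```

```text
the job is handed in; nothing more can be done
None
```

I pushed the tin against the fence and slid it along into the hooded bay until the plunger hit its solid end (27 N peak, about 15 mm of plunger travel). It is still there, flat and against the fence, with the arm clear and the tape roll, tape measure and label roll untouched; the job was handed in at about 24 s.

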